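# Stand the heavy transformer over the hidden brace of a computer case

## Robot

A 6-joint arm with a two-finger parallel gripper is mounted at the origin on the work surface. World frame = base frame: x ahead of the robot, y to its left, z up, the work surface at z = 0. Lengths are in m, angles in degrees, forces in N, time in s.
With the tool pointing down it reaches from about 0.325 to 0.9 m from the base axis. Payload 3.5 kg.
Tool frame: the origin (TCP) lies on the centre line of the jaws, within the pads' length; the fingertips stand 8 mm ahead of it and the grasp point (between the pads) lies 11 mm behind it (ctrl.tcp_to_tips is the distance from the TCP to the fingertips, in m); z points along the fingers, y is the line along which they close (so a half turn about z gives the same grasp; the last joint's range is limited). The gripper opens to 85 mm and grips with 20 to 120 N. Pads are 22 mm wide; open, the fingers measure 114 mm over their backs; the gripper's body (76 mm by 85 mm) begins 54 mm behind the grasp point. The pads swing forward as they close: fully open they stand 13 mm farther back than shut.
Start: joints at [-72.387, 15.837, -1.513, 72.651, 0, 84.076], TCP at [0.25, -0.573, 0.239] pointing down, gripper open.
Joint ranges: [-178.77, 178.77], [-48.84, 107.48], [-61.69, 71.31], [-111.58, 123.2], [-90, 87.43], [-180, 180]. Speed limits (degrees/s): [147.25, 147.25, 180, 180, 180, 180].

## Interface

Orientations are given as [roll, pitch, yaw] about the fixed x, y, z axes, in that order (R = Rz(yaw) Ry(pitch) Rx(roll)).
In Python, from bench import ctrl, imaging gives the robot as it stands.
- The arm moves only by the shell command python3 -m pendant 'ROWS' [FORCE]. ROWS is JSON, a list that holds one entry, the list of rows, each a list of 7 numbers: the closure, from 0 (fully open) to 1 (shut), then the shift along the tool's x, y, z in units of 60 mm (1.0 is 60 mm), then the turn, a rotation vector about the tool's x, y, z in units of 6 degrees (1.0 is 6 degrees). In form: [[[hand, x, y, z, wx, wy, wz], ...]]. A call has 1 to 8 rows; each row shifts and turns the commanded pose from where the row before left it, along the tool's axes as they then stand; what a row does not reach is not made up. A row lasts 1/8 s, in which the tool goes at most 62.5 mm and 10.7 degrees, less where a joint would pass 70% of its speed; a pose out of reach is approached as far as the arm can. A call is refused whole if a number of a shift passes 1 or a number of a turn 1, either way. A call with a gripper value outside its range is refused whole. The fingers move at their own pace and stop on an object; FORCE is the grip in N (left out, the last holds). Time passes only in rows, so rows that do not move let the fingers close. It gives the time, the measured TCP pose, the force, the opening and the grip force at its end, in the units of the state.
- ctrl.get_state(): the state, without advancing time (a new reading comes with each control period).
- imaging.read_camera(name): name is "scene" or "top" or "wrist"; returns the picture (480x640x3 uint8, red, green, blue); there is no depth.
- imaging.get_calibration(name): a dict with "vertical_fov" (degrees; the focal length in pixels is half the picture's height over the tangent of half this angle, whatever the lens; pixels are square), "cx", "cy" (the principal point, pixels), "k1" (the pictures are not rectified: a ray, as slopes to the right and down, at radius r is drawn at 1 + k1 r^2 times it, then the intrinsics apply), "eye" and "rotation" of the camera in the world; the wrist camera has in their place "tool_from_camera" (4x4, takes a point from camera to tool coordinates, whose origin is the TCP and whose axes are the flange's). Camera axes: x right, y down, z forward; pixel columns grow to the right and rows downward; lengths in m; the calibration is good to about 2 mm. A picture is of the moment at which its call begins: read the wrist's pose just before it. get_calibration takes no time and is no camera call.
- ctrl.hand_in(): hands the job in; it is judged then, once.
The state is a dict: "time": time; "joint_pos": joint angles; "qd": joint speeds; "tau": joint torques, N m; "tool_pos": TCP position; "orientation": TCP orientation; "wrist_force": force on the tool from outside, world axes, zero at the start; "torque": the same for the moment, N m; "gripper_width": finger opening in m; "grasp_force": force on a finger pad.
Only numpy, scipy, OpenCV 4.12 (cv2) and the standard library are available. Lean on these libraries where they do the work, as an engineer would, in place of code of your own. Each camera call takes 0.05 s, during which the arm holds its last target. There are 200 camera calls.

## Task

The slim computer case on the bench has a thin ribbed panel on top that gives under load, except where one hidden cross brace runs beneath it. Press gently along the panel to find by feel where it is stiff, then stand the transformer upright and level on the panel above that brace, about midway between the panel's long edges, and let go. Do not press hard enough to dent the case, do not let go of the transformer where the panel sags under it, and leave everything else on the bench where it is.

Things in the scene. Friction and masses are not known exactly. Their poses are not given: they have to be found in the camera images.
- case: grey slim computer case lying on its side, fixed to the bench: 170 mm (its x) by 375 mm (its y) by 85 mm high. Its origin is on the bench, straight below the centre of the ribbed panel; it reaches from y = -150 to +225 mm. The end from y = +122 mm on is a plain solid deck, flush with the panel, on which the spool stands. Its z is up.
- panel (a point): centre of the ribbed panel, on top of its ribs, 85 mm above the bench; axes as the case. The panel is 130 mm (x) by 240 mm (y): 20 round-topped ribs 12 mm apart along y, each running along x, inside a flush rigid rim. Away from the brace each rib gives straight down on its own, about 0.45 N per mm (at most 14 mm), so closed fingertips on 2 or 3 ribs sink 3 to 5 mm at 4 N.
- panel_end (a point): middle of the panel's short edge at y = -120 mm, same height and axes as the panel point. Hidden below the panel is one steel brace, 24 mm wide in y, running along x under the panel's whole width; its centre line lies 48 to 192 mm from this edge (panel y = -72 to +72 mm). The 2 ribs above it give less than 1 mm at 4 N. Unseen.
- transformer: small mains transformer with a steel core and taped winding, loose, upright: 56 mm (its x) by 46 mm (its y) by 50 mm high, 0.6 to 0.85 kg, centre of mass midway and about 25 mm up. Origin at the centre of its flat underside, z up. Its core's two end faces (at x = +-28 mm, 28 mm wide, plain from z = 4 to 50 mm) are the place to grip it.
- spool: bystander: aluminium spool, 48 mm across, 30 mm high, standing on the case's deck; origin at its underside's centre
- jar: bystander: glass jar with red lid, 84 mm across, 150 mm high; origin at its underside's centre
- cup: bystander: brown cup, 72 mm across, 85 mm high; origin at its underside's centre
- jar_ring: bystander: red plastic ring, 90 mm across, 16 mm high; origin at its underside's centre
- tester: bystander: yellow-handled screwdriver, 170 mm long, lying along its x; origin at its underside
- driver: bystander: black-handled screwdriver, 210 mm long, lying along its x; origin at its underside
- remote: bystander: white handset with a small screen, 50 by 140 by 22 mm; origin at its underside's centre

How it is judged (in metres and radians):
At the end, for the whole second after the job is handed in: The transformer stands released and at rest on the ribbed panel, upright within 0.05 rad, its underside's centre within 25 mm of the panel's long centre line and within 84 mm of its middle along it, and at most 1.5 mm below the panel's unloaded top: the brace carries it (x of transformer in the frame of panel between -0.025 and 0.025 m and y of transformer in the frame of panel between -0.084 and 0.084 m and z of transformer in the frame of panel between -0.0015 and 0.003 m and angle between transformer's own z axis and vertical below 0.05 rad and linear speed of transformer below 0.01 m/s and contact force between the fingers and transformer below 0.1 N); the robot touches nothing.
It fails at once if the robot presses on the case with more than 25 N (contact force between any of the fingers, the arm and case above 25 N).
It fails at once if the transformer is banged or pushed against the case with more than 30 N (contact force between transformer and case above 30 N).
It fails at once if the transformer is let go where the panel sags: nobody holds it and its underside's centre is more than 2 mm below the panel's top (x of transformer in the frame of panel between -0.085 and 0.085 m and y of transformer in the frame of panel between -0.12 and 0.12 m and z of transformer in the frame of panel below -0.002 m and contact force between the fingers and transformer below 0.1 N).
It fails at once if the transformer is tipped by more than 35 degrees (angle between transformer's own z axis and vertical above 0.6 rad).
It fails at once if another thing on the bench or the case is moved by more than 20 mm (distance of any of spool, jar, cup, jar_ring, tester, driver, remote from where it was at the start of the episode above 0.02 m).
It also fails if it takes over 72 s, if anything falls off the work surface, if the arm or the gripper's body presses on something with over 40 N, if the wrist force passes 120 N, or if a joint passes its speed limit or range.

## Working session

There is one attempt and no reset: what is moved stays moved. The work goes in short steps, Python scripts to look and compute and a shell command to move; the robot and the scene stay as the last step left them, time stands still between calls to the robot, and variables do not carry over. Pictures are saved under pics/ and viewed, at most 10 in all, crops included, and the job is handed in when it is done.

```bash
ls; mkdir -p pics; cat > h.py <<'E'
import numpy as np, cv2
from bench import ctrl, imaging
from scipy.spatial.transform import Rotation as R
def snap(n,f):
    s=ctrl.get_state(); im=imaging.read_camera(n); cv2.imwrite('pics/'+f,im[:,:,::-1]); return s,im
def cam(n,s=None):
    c=imaging.get_calibration(n); f=240/np.tan(np.radians(c['vertical_fov'])/2)
    if 'eye' in c: return c,f,np.array(c['eye']),np.array(c['rotation'])
    T=np.array(c['tool_from_camera']); Rt=R.from_euler('xyz',s['orientation'],degrees=True).as_matrix()
    return c,f,np.array(s['tool_pos'])+Rt@T[:3,3],Rt@T[:3,:3]
def ray(n,u,v,s=None):
    c,f,e,Rm=cam(n,s); d=np.array([(u-c['cx'])/f,(v-c['cy'])/f]); x=d.copy()
    for _ in range(30): x=d/(1+c['k1']*(x@x))
    w=Rm@np.array([x[0],x[1],1]); return e,w/np.linalg.norm(w)
def onz(n,u,v,z,s=None):
    e,w=ray(n,u,v,s); return e+w*(z-e[2])/w[2]
def tri(r1,r2):
    (a,u),(b,v)=r1,r2
    t=np.linalg.lstsq(np.c_[u,-v],b-a,rcond=None)[0]; p,q=a+t[0]*u,b+t[1]*v
    return (p+q)/2,np.linalg.norm(p-q)
def proj(n,P,s=None):
    c,f,e,Rm=cam(n,s); p=Rm.T@(np.array(P)-e); x=p[:2]/p[2]; x=x*(1+c['k1']*(x@x)); return f*x+[c['cx'],c['cy']]
E
python3 - <<'E'
from h import *
for n in ('scene','top'):
    s,im=snap(n,n+'0.png'); print(imaging.get_calibration(n))
print(imaging.get_calibration('wrist'));print(s)
E
```

```text
pics
{'vertical_fov': 55.19948737071822, 'cx': 316.04139301750183, 'cy': 247.06022375953697, 'k1': -0.04873314129993508, 'eye': array([ 1.06103591, -0.39548882,  0.7149041 ]), 'rotation': array([-135.89859218,    0.98153257,   57.71403794])}
{'vertical_fov': 47.977519901523046, 'cx': 319.393699444278, 'cy': 242.95819555506253, 'k1': -0.10600711361491956, 'eye': array([ 0.33286107, -0.04400166,  1.19028032]), 'rotation': array([-171.08037551,    0.3126254 ,  -91.50116958])}
{'vertical_fov': 65.29671778277256, 'cx': 320.28263002913917, 'cy': 245.58545008995287, 'k1': -0.014109534884084916, 'tool_from_camera': array([[ 4.94106286e-04, -9.46329747e-01, -3.23202360e-01,
         8.31315314e-02],
       [ 9.99999366e-01,  1.40407706e-04,  1.11767124e-03,
        -1.14515826e-03],
       [-1.01230544e-03, -3.23202707e-01,  9.46329216e-01,
        -1.34952829e-01],
       [ 0.00000000e+00,  0.00000000e+00,  0.00000000e+00,
         1.00000000e+00]])}
{'time': 0.05, 'joint_pos': array([-7.23873207e+01,  1.58793717e+01, -1.59774640e+00,  7.26521518e+01,
       -1.26125256e-03,  8.40769984e+01]), 'qd': array([ 0.0422653 , -0.10830507,  0.13316193,  0.1244158 ,  0.1118664 ,
        0.05985037]), 'tau': array([ 3.18073116e-04, -4.47057152e+01,  2.96392733e+01,  9.08069022e-03,
       -1.02185168e-04,  4.55975353e-06]), 'tool_pos': array([ 0.24933993, -0.57227036,  0.23814842]), 'orientation': array([-1.79871290e+02, -1.20850799e-02,  2.35356688e+01]), 'wrist_force': array([-0.63273625, -0.49597953, -0.5719403 ]), 'torque': array([-0.03947683, -0.04190873, -0.04120434]), 'grasp_force': 0.0, 'gripper_width': 0.08571969965797839}
```

```bash
sed -i "s/np.array(c\['rotation'\])/R.from_euler('xyz',c['rotation'],degrees=True).as_matrix()/" h.py; python3 -c "
from h import *
for n in('scene','top'): print(cam(n)[3][:,2])"
```

```text
[-0.59490522  0.36132849 -0.71800383]
[ 0.15513676  0.00132661 -0.98789211]
```

View pics/scene0.png

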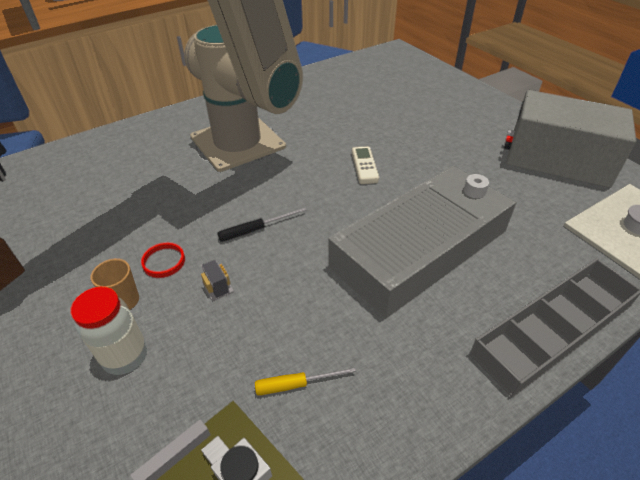

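View pics/top0.png

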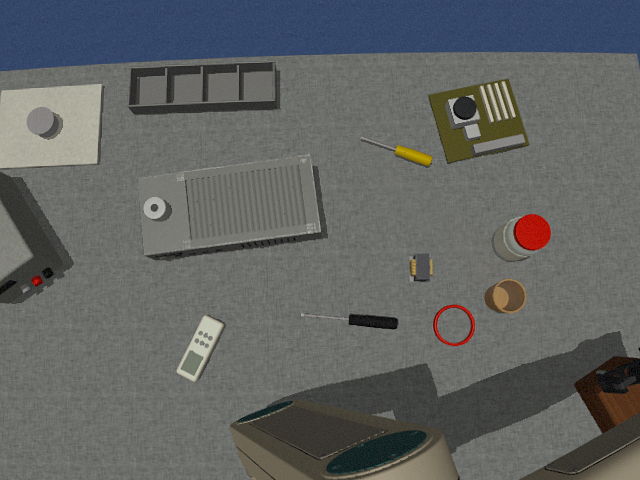

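Scene view: the case spans px (330–515,180–315) and the transformer is at (215,280). Top view: the case is at (140–320,155–255), the panel runs right of the deck, the spool is at (155,208) and the transformer at (421,267). I'll enlarge these for exact corners.

```bash
python3 - <<'E'
import cv2,numpy as np
t=cv2.imread('pics/top0.png'); s=cv2.imread('pics/scene0.png')
a=cv2.resize(t[145:265,130:330],None,fx=4,fy=4,interpolation=cv2.INTER_CUBIC) # 800x480
cv2.imwrite('pics/c1.png',a)
b=cv2.resize(t[245:290,400:445],None,fx=8,fy=8,interpolation=cv2.INTER_CUBIC)
c=cv2.resize(s[255:305,190:240],(360,360),interpolation=cv2.INTER_CUBIC)
cv2.imwrite('pics/c2.png',np.hstack([b,c]))
d=cv2.resize(s[170:320,320:520],None,fx=4,fy=4,interpolation=cv2.INTER_CUBIC)
cv2.imwrite('pics/c3.png',d)
E
```

```text
(no output)
```

View pics/c1.png

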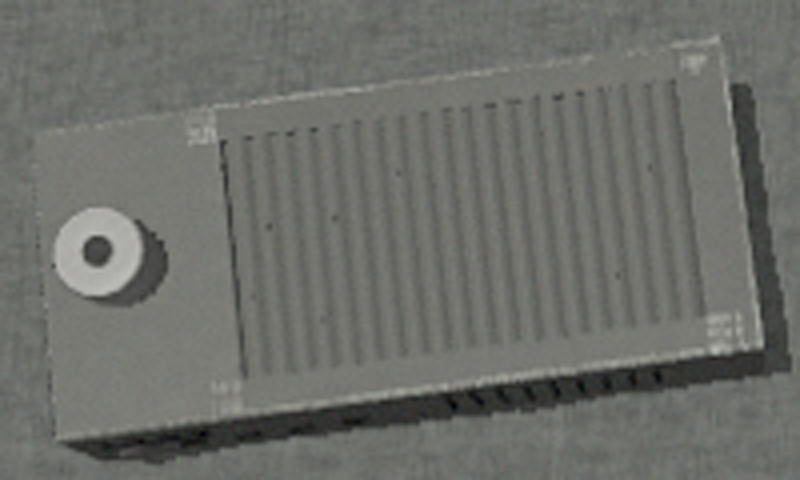

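View pics/c2.png

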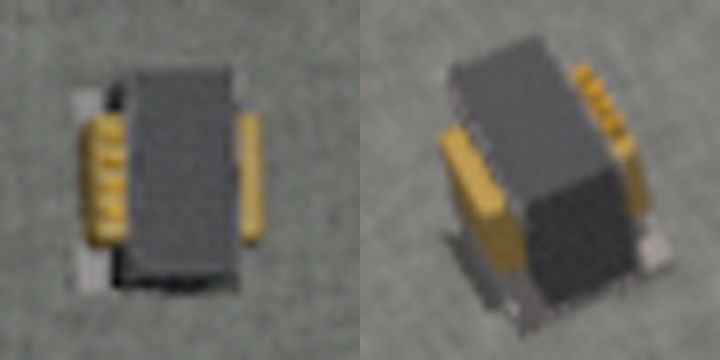

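View pics/c3.png

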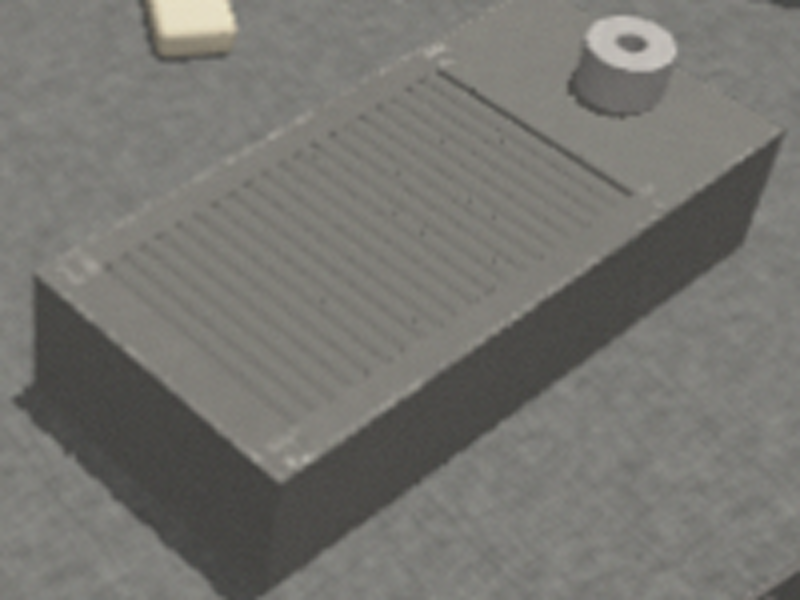

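Crop 1 shows the case top corners at (722,38), (762,348), (36,133) and (58,440), and crop 3 shows the matching ones at (283,483), (35,275) and (785,133). Crop 2 shows the transformer's dark core top in both views. Next I'll triangulate these points.

```bash
python3 - <<'E'
from h import *
c1=lambda x,y:(130+(x+.5)/4-.5,145+(y+.5)/4-.5)
c3=lambda x,y:(320+(x+.5)/4-.5,170+(y+.5)/4-.5)
ct=lambda x,y:(400+(x+.5)/8-.5,245+(y+.5)/8-.5)
cs=lambda x,y:(190+(x-360+.5)/7.2-.5,255+(y+.5)/7.2-.5)
print('case')
for a,b in [((722,38),(283,483)),((762,348),(35,275)),((36,133),(785,133)),((680,80),(297,420)),((706,320),(110,268)),((221,140),(632,195)),((244,377),(437,68))]:
    p,e=tri(ray('top',*c1(*a)),ray('scene',*c3(*b))); print(p.round(4),round(e,4),onz('top',*c1(*a),.085).round(4),onz('scene',*c3(*b),.085).round(4))
print(onz('top',*c1(58,440),.085).round(4))
print('trafo top')
for a,b in [((130,70),(525,198)),((232,68),(447,68) ),((238,272),(447,68)),((232,68),(622,162)),((232,68),(525,198)),((130,70),(622,162)),((128,272),(545,38))]:
    p,e=tri(ray('top',*ct(*a)),ray('scene',*cs(*b))); print(p.round(4),round(e,4))
for a in [(130,70),(232,68),(238,272),(128,272)]: print(onz('top',*ct(*a),.05).round(4))
for b in [(447,68),(545,38),(622,162),(525,198)]: print(onz('scene',*cs(*b),.05).round(4))
E
```

```text
case
[ 0.6993 -0.0271  0.0854] 0.0016 [ 0.699  -0.0278  0.085 ] [ 0.6994 -0.0261  0.085 ]
[ 0.5306 -0.0447  0.0829] 0.0 [ 0.5303 -0.0447  0.085 ] [ 0.5324 -0.0459  0.085 ]
[0.6594 0.3431 0.0839] 0.0017 [0.6585 0.3421 0.085 ] [0.6603 0.3429 0.085 ]
[ 0.6763 -0.0031  0.0895] 0.0046 [ 0.6763 -0.0049  0.085 ] [0.6745 0.0019 0.085 ]
[ 0.5471 -0.0141  0.0843] 0.0041 [ 0.5459 -0.0159  0.085 ] [ 0.5484 -0.0126  0.085 ]
[0.6505 0.2403 0.0847] 0.0016 [0.651  0.2409 0.085 ] [0.6504 0.2392 0.085 ]
[0.5212 0.225  0.0873] 0.0024 [0.5224 0.2266 0.085 ] [0.5188 0.226  0.085 ]
[0.4916 0.3252 0.085 ]
trafo top
[ 0.4807 -0.2614  0.0436] 0.0255
[ 0.4748 -0.2744  0.0967] 0.0173
[ 0.4287 -0.2739  0.0525] 0.0006
[ 0.4869 -0.2612  0.0616] 0.0255
[ 0.4833 -0.2748  0.0531] 0.0002
[ 0.4839 -0.2477  0.0508] 0.0004
[ 0.4297 -0.2456  0.0487] 0.0015
[ 0.4839 -0.248   0.05  ]
[ 0.4837 -0.2755  0.05  ]
[ 0.429  -0.2741  0.05  ]
[ 0.4299 -0.2447  0.05  ]
[ 0.4261 -0.2737  0.05  ]
[ 0.4306 -0.2466  0.05  ]
[ 0.4833 -0.2474  0.05  ]
[ 0.4807 -0.2742  0.05  ]
```

```bash
cat >> h.py <<'E'
C=np.array([.5992,.1117]); YC=6.1; T=np.array([.4563,-.2604])
def pan(x,y): a=np.radians(YC); return C+[x*np.cos(a)-y*np.sin(a), x*np.sin(a)+y*np.cos(a)]
def go(p,yaw=None):
    s=ctrl.get_state(); Rt=R.from_euler('xyz',s['orientation'],degrees=True)
    d=(Rt.inv().apply(np.array(p)-s['tool_pos']))/.06
    if yaw is None: return d.round(3)
    G=R.from_euler('xyz',[180,0,yaw],degrees=True); return d.round(3),(np.degrees((Rt.inv()*G).as_rotvec())/6).round(3)
E
python3 -m pendant '[[[1,0,0,0,0,0,-1],[1,0,0,0,0,0,-1],[1,0,0,0,0,0,-1],[1,0,0,0,0,0,-1],[1,0,0,0,0,0,-1],[1,0,0,0,0,0,-1],[1,0,0,0,0,0,-1],[1,0,0,0,0,0,-1]]]' 20
python3 -m pendant '[[[1,0,0,0,0,0,-1],[1,0,0,0,0,0,-1],[1,0,0,0,0,0,-1],[1,0,0,0,0,0,-1],[1,0,0,0,0,0,-0.08],[1,0,0,0,0,0,0]]]'
python3 -c "
from h import *
print(ctrl.tcp_to_tips, pan(0,-.06), go([*pan(0,-.06),.13],96.1))"
```

```text
time: 1.1
tool_pos: [0.2494, -0.5726, 0.2386]
orientation: [-180.0, -0.1, 71.7]
wrist_force: [-0.1, -0.6, 0.5]
gripper_width: -0.0001
grasp_force: 0.0
time: 1.85
tool_pos: [0.2495, -0.5728, 0.239]
orientation: [-180.0, -0.0, 95.9]
wrist_force: [0.1, 0.1, 0.1]
gripper_width: -0.0
grasp_force: 0.0
0.008 [0.60557584 0.05203972] (array([9.743, 6.98 , 1.822]), array([-0.001, -0.006, -0.027]))
```

```bash
python3 -m pendant '[[[1,0.8,0.57,0,0,0,0],[1,0.8,0.57,0,0,0,0],[1,0.8,0.57,0,0,0,0],[1,0.8,0.57,0,0,0,0],[1,0.8,0.57,0,0,0,0],[1,0.8,0.57,0,0,0,0],[1,0.8,0.57,0,0,0,0],[1,0.8,0.57,0,0,0,0]]]'
python3 -m pendant '[[[1,0.8,0.57,0,0,0,0],[1,0.8,0.57,0,0,0,0],[1,0.8,0.57,0,0,0,0],[1,0.8,0.57,0.2,0,0,0],[1,0.14,0.14,0.8,0,0,0],[1,0,0,0.8,0,0,0],[1,0,0,0,0,0,0]]]'
python3 -c "
from h import *
print(go([*pan(0,-.06),.096],96.1))"
```

```text
time: 2.85
tool_pos: [0.4822, -0.1607, 0.2396]
orientation: [180.0, 0.0, 95.9]
wrist_force: [0.7, -1.5, -0.4]
gripper_width: 0.0002
grasp_force: 0.0
time: 3.72
tool_pos: [0.6006, 0.0525, 0.1268]
orientation: [-179.4, -0.1, 96.0]
wrist_force: [0.1, -0.1, 0.5]
gripper_width: -0.0005
grasp_force: 0.0
(array([-0.017,  0.087,  0.513]), array([-0.098, -0.012, -0.016]))
```

```bash
python3 -m pendant '[[[1,0,0.08,0.25,0,0,0],[1,0,0,0.25,0,0,0],[1,0,0,0,0,0,0],[1,0,0,0,0,0,0]]]'
python3 -m pendant '[[[1,0,0,0.03,0,0,0],[1,0,0,0,0,0,0],[1,0,0,0,0,0,0]]]'
python3 -m pendant '[[[1,0,0,0.03,0,0,0],[1,0,0,0,0,0,0],[1,0,0,0,0,0,0]]]'
```

```text
time: 4.22
tool_pos: [0.61, 0.0524, 0.102]
orientation: [179.9, 0.0, 96.0]
wrist_force: [0.3, 0.1, 0.1]
gripper_width: -0.0001
grasp_force: 0.0
time: 4.6
tool_pos: [0.6097, 0.0526, 0.0997]
orientation: [180.0, 0.0, 96.0]
wrist_force: [-0.7, -0.8, 0.6]
gripper_width: 0.0001
grasp_force: 0.0
time: 4.97
tool_pos: [0.6096, 0.0526, 0.0976]
orientation: [-180.0, -0.0, 96.0]
wrist_force: [0.0, 0.2, 0.2]
gripper_width: -0.0001
grasp_force: 0.0
```

```bash
M='python3 -m pendant'
python3 -m pendant '[[[1,0,0,0.05,0,0,0],[1,0,0,0,0,0,0],[1,0,0,0,0,0,0]]]'
python3 -m pendant '[[[1,0,0,0.03,0,0,0],[1,0,0,0,0,0,0],[1,0,0,0,0,0,0]]]'
```

```text
time: 5.35
tool_pos: [0.6095, 0.0526, 0.0946]
orientation: [-180.0, -0.0, 96.0]
wrist_force: [-0.6, -0.2, 0.2]
gripper_width: 0.0
grasp_force: 0.0
time: 5.72
tool_pos: [0.6096, 0.0526, 0.0929]
orientation: [180.0, -0.0, 96.0]
wrist_force: [0.0, 0.5, 1.4]
gripper_width: 0.0
grasp_force: 0.1
```

```bash
python3 -m pendant '[[[1,0,0,0.03,0,0,0],[1,0,0,0,0,0,0],[1,0,0,0,0,0,0]]]'
```

```text
time: 6.1
tool_pos: [0.6097, 0.0526, 0.0913]
orientation: [180.0, 0.0, 96.0]
wrist_force: [-0.0, 0.0, 1.9]
gripper_width: -0.0001
grasp_force: 0.8
```

```bash
python3 -m pendant '[[[1,0,0,-0.15,0,0,0],[1,0.4,0,0,0,0,0],[1,0,0,0.1,0,0,0],[1,0,0,0.04,0,0,0],[1,0,0,0,0,0,0],[1,0,0,0,0,0,0]]]'
```

```text
time: 6.85
tool_pos: [0.6071, 0.0767, 0.0928]
orientation: [180.0, -0.1, 96.0]
wrist_force: [-1.9, 2.9, 7.4]
gripper_width: 0.0002
grasp_force: 3.6
```

```bash
python3 -m pendant '[[[1,0,0,-0.14,0,0,0],[1,0.4,0,0,0,0,0],[1,0,0,0.1,0,0,0],[1,0,0,0.04,0,0,0],[1,0,0,0,0,0,0],[1,0,0,0,0,0,0]]]'
```

```text
time: 7.6
tool_pos: [0.6046, 0.1001, 0.0927]
orientation: [180.0, -0.1, 96.0]
wrist_force: [-2.0, 2.5, 7.2]
gripper_width: -0.0001
grasp_force: 3.5
```

```bash
python3 -m pendant '[[[1,0,0,-0.14,0,0,0],[1,0.4,0,0,0,0,0],[1,0,0,0.1,0,0,0],[1,0,0,0.04,0,0,0],[1,0,0,0,0,0,0],[1,0,0,0,0,0,0]]]'
```

```text
time: 8.35
tool_pos: [0.6018, 0.1237, 0.0917]
orientation: [-180.0, 0.0, 96.0]
wrist_force: [-0.2, 0.4, 2.0]
gripper_width: -0.0
grasp_force: 0.7
```

```bash
python3 -m pendant '[[[1,0,0,-0.14,0,0,0],[1,0.4,0,0,0,0,0],[1,0,0,0.1,0,0,0],[1,0,0,0.04,0,0,0],[1,0,0,0,0,0,0],[1,0,0,0,0,0,0]]]'
```

```text
time: 9.1
tool_pos: [0.5994, 0.1477, 0.0918]
orientation: [-180.0, -0.0, 96.0]
wrist_force: [-0.5, 1.5, 1.0]
gripper_width: -0.0001
grasp_force: 0.6
```

```bash
python3 -m pendant '[[[1,0,0,-0.14,0,0,0],[1,0.4,0,0,0,0,0],[1,0,0,0.1,0,0,0],[1,0,0,0.04,0,0,0],[1,0,0,0,0,0,0],[1,0,0,0,0,0,0]]]'
```

```text
time: 9.85
tool_pos: [0.5969, 0.1716, 0.0918]
orientation: [-180.0, -0.0, 96.0]
wrist_force: [-0.7, -0.2, 1.6]
gripper_width: 0.0003
grasp_force: 0.6
```

```bash
python3 -m pendant '[[[1,0,0,-0.14,0,0,0],[1,-0.7,0,0,0,0,0],[1,-0.7,0,0,0,0,0],[1,0,0,0.1,0,0,0],[1,0,0,0.03,0,0,0],[1,0,0,0,0,0,0],[1,0,0,0,0,0,0]]]'
python3 -c "
from h import *
s=ctrl.get_state();print(s['torque'],s['tool_pos'])"
```

```text
time: 10.72
tool_pos: [0.606, 0.0886, 0.0928]
orientation: [180.0, 0.1, 96.1]
wrist_force: [-1.5, -2.6, 4.7]
gripper_width: -0.0
grasp_force: 2.0
[-0.60217264  0.12707144 -0.01303484] [0.60599979 0.0886152  0.09284436]
```

```bash
python3 -m pendant '[[[1,0,0,-0.6,0,0,0],[0.5,0,0,-0.8,0,0,0.4],[0,0,0,-0.4,0,0,0.8],[0,0,0,0,0,0,0]]]'
python3 -c "
from h import *
print(go([*T,.2],89))"
```

```text
time: 11.22
tool_pos: [0.6075, 0.0896, 0.2026]
orientation: [179.7, -0.1, 88.9]
wrist_force: [0.3, -0.1, -0.4]
gripper_width: 0.0546
grasp_force: 0.0
(array([-5.879, -2.41 ,  0.024]), array([ 0.048, -0.013, -0.012]))
```

```bash
python3 -m pendant '[[[0,-0.84,-0.34,0,0,0,0],[0,-0.84,-0.34,0,0,0,0],[0,-0.84,-0.34,0,0,0,0],[0,-0.84,-0.34,0,0,0,0],[0,-0.84,-0.34,0,0,0,0],[0,-0.84,-0.34,0,0,0,0],[0,-0.84,-0.36,0,0,0,0],[0,0,0,0,0,0,0]]]'
python3 - <<'E'
from h import *
s,im=snap('wrist','w1.png'); print(s['tool_pos'],s['orientation'],go([*T,.2],89))
for a in[(.028,.014),(.028,-.014),(-.028,.014),(-.028,-.014)]: print(proj('wrist',[T[0]+a[0],T[1]+a[1],.05],s).round())
E
```

```text
time: 12.22
tool_pos: [0.4526, -0.2632, 0.1983]
orientation: [-179.9, -0.1, 88.6]
wrist_force: [0.0, 0.7, 0.7]
gripper_width: 0.0853
grasp_force: 0.0
[ 0.45264265 -0.26315141  0.1982923 ] [-1.79872675e+02 -9.90721168e-02  8.86027418e+01] (array([ 0.021,  0.051, -0.027]), array([-0.02 , -0.026, -0.049]))
[362. 209.]
[361. 243.]
[289. 211.]
[291. 245.]
```

View pics/w1.png

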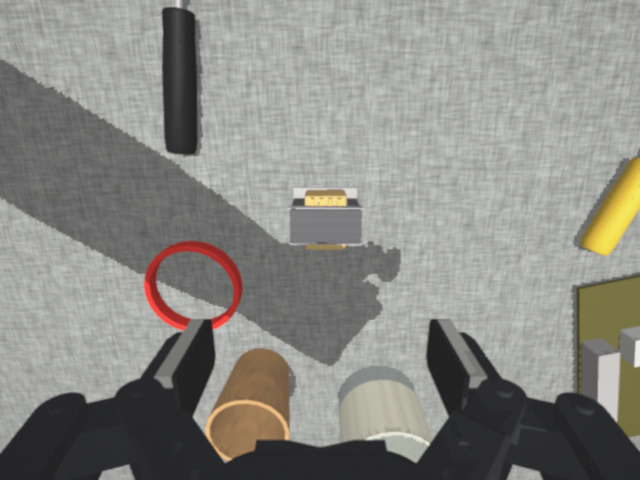

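The wrist view shows the core top at px (290–361, 208–244), within 1–2 px of the prediction. The cup and jar are behind it, clear of the fingers, so I'm descending and gripping.

```bash
python3 -m pendant '[[[0,0.02,0.06,0.6,0,0,0],[0,0,0,0.8,0,0,0],[0,0,0,0.8,0,0,0],[0,0,0,0.6,0,0,0],[0,0,0,0.1,0,0,0],[0,0,0,0,0,0,0],[0,0,0,0,0,0,0]]]'
python3 -c "
from h import *
print(go([*T,.014],89))"
```

```text
time: 13.15
tool_pos: [0.4598, -0.2608, 0.028]
orientation: [179.8, 0.1, 88.9]
wrist_force: [-0.5, 0.5, 0.4]
gripper_width: 0.0853
grasp_force: 0.0
(array([ 0.006, -0.059,  0.233]), array([ 0.027,  0.017, -0.022]))
```

```bash
python3 -m pendant '[[[0,0,-0.05,0.12,0,0,0],[0,0,0,0.1,0,0,0],[0,0,0,0,0,0,0],[1,0,0,0,0,0,0],[1,0,0,0,0,0,0],[1,0,0,0,0,0,0],[1,0,0,0,0,0,0],[1,0,0,0,0,0,0]]]' 50
python3 -m pendant '[[[1,0,0,0,0,0,0],[1,0,0,-0.3,0,0,0],[1,0,0,0,0,0,0],[1,0,0,0,0,0,0]]]'
```

```text
time: 14.15
tool_pos: [0.456, -0.2605, 0.0136]
orientation: [179.9, 0.0, 88.8]
wrist_force: [3.0, 0.6, 2.2]
gripper_width: 0.0553
grasp_force: 54.9
time: 14.65
tool_pos: [0.4535, -0.2593, 0.0296]
orientation: [-179.8, -0.1, 88.8]
wrist_force: [-0.1, 0.4, -6.9]
gripper_width: 0.0556
grasp_force: 55.8
```

```bash
python3 -m pendant '[[[1,0,0,-0.5,0,0,0],[1,0,0,-0.8,0,0,-0.3],[1,0,0,-0.6,0,0,-0.5],[1,0,0,-0.3,0,0,-0.4],[1,0,0,0,0,0,0]]]'
python3 -c "
from h import *
print(pan(0,-.024),go([*pan(0,-.024),.15],96.1))"
```

```text
time: 15.28
tool_pos: [0.4555, -0.2606, 0.1635]
orientation: [179.9, 0.1, 96.0]
wrist_force: [-0.4, -0.2, -6.7]
gripper_width: 0.0554
grasp_force: 56.9
[0.60175034 0.08783589] (array([5.521, 3.03 , 0.22 ]), array([ 0.009,  0.012, -0.019]))
```

```bash
python3 -m pendant '[[[1,0.7,0.38,0,0,0,0],[1,0.8,0.43,0,0,0,0],[1,0.8,0.43,0,0,0,0],[1,0.8,0.43,0,0,0,0],[1,0.8,0.43,0,0,0,0],[1,0.8,0.43,0,0,0,0],[1,0.5,0.3,0,0,0,0],[1,0.32,0.18,0,0,0,0]]]'
python3 -m pendant '[[[1,0,0,0.3,0,0,0],[1,0,0,0.3,0,0,0],[1,0,0,0.2,0,0,0],[1,0,0,0,0,0,0],[1,0,0,0,0,0,0]]]'
python3 -c "
from h import *
print(go([*pan(0,-.024),.1],96.1))"
```

```text
time: 16.27
tool_pos: [0.5989, 0.0896, 0.1603]
orientation: [-179.7, 0.0, 96.1]
wrist_force: [-0.6, -0.2, -6.4]
gripper_width: 0.0554
grasp_force: 56.8
time: 16.9
tool_pos: [0.6004, 0.0876, 0.1155]
orientation: [180.0, 0.0, 96.0]
wrist_force: [-0.2, -0.1, -6.5]
gripper_width: 0.0552
grasp_force: 56.7
(array([0.001, 0.023, 0.258]), array([ 0.007,  0.001, -0.022]))
```

```bash
python3 -m pendant '[[[1,0,0.02,0.12,0,0,0],[1,0,0,0.1,0,0,0],[1,0,0,0,0,0,0],[1,0,0,0,0,0,0]]]'
python3 -m pendant '[[[1,0,0,0.03,0,0,0],[1,0,0,0,0,0,0],[1,0,0,0,0,0,0]]]'
```

```text
time: 17.4
tool_pos: [0.6012, 0.0883, 0.1018]
orientation: [-180.0, 0.0, 96.0]
wrist_force: [-0.1, 0.9, -6.2]
gripper_width: 0.0556
grasp_force: 56.9
time: 17.77
tool_pos: [0.6013, 0.0883, 0.1001]
orientation: [180.0, 0.0, 96.0]
wrist_force: [0.1, 0.2, -8.1]
gripper_width: 0.0553
grasp_force: 56.9
```

```bash
python3 -m pendant '[[[1,0,0,0.02,0,0,0],[1,0,0,0,0,0,0],[1,0,0,0,0,0,0]]]'
```

```text
time: 18.15
tool_pos: [0.6013, 0.0883, 0.0989]
orientation: [-180.0, -0.0, 96.0]
wrist_force: [-0.2, 0.2, -6.0]
gripper_width: 0.0556
grasp_force: 56.9
```

```bash
python3 -m pendant '[[[1,0,0,0.01,0,0,0],[1,0,0,0,0,0,0],[1,0,0,0,0,0,0]]]'
```

```text
time: 18.52
tool_pos: [0.6014, 0.0883, 0.0985]
orientation: [180.0, 0.0, 96.0]
wrist_force: [-1.5, -0.6, -4.6]
gripper_width: 0.0558
grasp_force: 57.1
```

```bash
python3 -m pendant '[[[1,0,0,0.01,0,0,0],[1,0,0,0,0,0,0],[1,0,0,0,0,0,0]]]'
```

```text
time: 18.9
tool_pos: [0.6014, 0.0883, 0.0984]
orientation: [180.0, 0.0, 96.0]
wrist_force: [-3.5, -0.7, 1.1]
gripper_width: 0.0553
grasp_force: 57.4
```

```bash
python3 -m pendant '[[[0.25,0,0,0,0,0,0],[0.2,0,0,0,0,0,0],[0.1,0,0,0,0,0,0],[0,0,0,0,0,0,0],[0,0,0,0,0,0,0]]]'
python3 -m pendant '[[[0,0,0,-0.2,0,0,0],[0,0,0,-0.4,0,0,0],[0,0,0,-0.8,0,0,0],[0,0,0,-0.6,0,0,0],[0,0,0,0,0,0,0],[0,0,0,0,0,0,0],[0,0,0,0,0,0,0]]]'
python3 - <<'E'
from h import *
s,w=snap('wrist','w2.png'); _,b=snap('scene','s2.png')
im=np.hstack([cv2.resize(w,(400,300)),b[150:330,300:540].repeat(1,0)[:, :240].copy() if 0 else cv2.resize(b[150:330,300:540],(400,300),interpolation=cv2.INTER_CUBIC)])
cv2.imwrite('pics/f.png',im[:,:,::-1])
for z in (.135,):
  for a in[(.028,.014),(.028,-.014),(-.028,.014),(-.028,-.014)]:
    q=[*pan(a[0],-.024+a[1]),z]; print((proj('wrist',q,s)*.625).round(1),((proj('scene',q)-[300,150])/.6).round(1)+[400,0])
E
```

```text
time: 19.52
tool_pos: [0.6013, 0.0882, 0.0977]
orientation: [180.0, 0.0, 96.0]
wrist_force: [-0.4, -0.3, -0.0]
gripper_width: 0.0855
grasp_force: 0.0
time: 20.4
tool_pos: [0.6001, 0.0882, 0.2162]
orientation: [-179.8, -0.0, 96.0]
wrist_force: [-0.3, 0.4, -0.3]
gripper_width: 0.0853
grasp_force: 0.0
[231.3 150.4] [606.6 114. ]
[230.1 176.8] [589.4 124.9]
[173.6 150.4] [570.5  88.9]
[174.7 176.8] [553.3  99. ]
```

View pics/f.png

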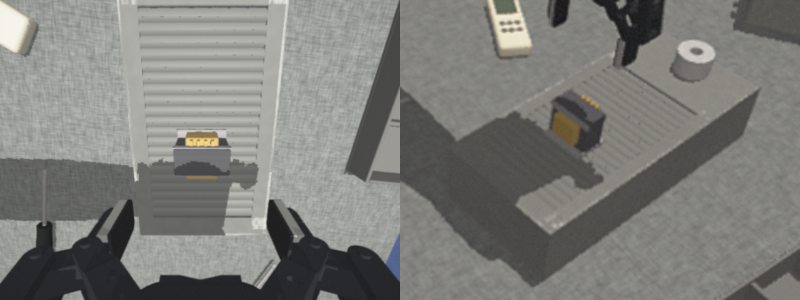

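The transformer stands upright and level, with its core top at px (174–230, 150–176) in the wrist half, which matches the prediction. The bystanders in view are undisturbed and the gripper is clear, so I'm handing in.

```bash
python3 -c "
from bench import ctrl
print(ctrl.hand_in())"
```

```text
the job is handed in; nothing more can be done
None
```

I found the brace by feel at panel y ≈ −24 mm, stood the transformer upright on the panel's centre line above it, released it with the robot clear, and handed the job in at about 20 s; no verdict came back.

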